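Draw a hot dryer drawer out to its stop with the drawer hook

TASK

The steel drawer of the sample dryer is hot: take the drawer hook from its rest, drop its bent tip into the finger hole in the drawer's tab and draw the drawer straight out until you feel it come up against its stop, then put the hook back on its rest and let go. Pull gently and do not strain against the stop (never more than about 20 N on the drawer), touch the drawer with nothing but the hook, keep the three crucibles in it standing, and leave everything else on the bench as it is.

Things in the scene. Friction and masses are not known exactly. Their poses are not given: they have to be found in the camera images.
- hook_grip (a point): Centre of the hook's dark wooden handle (90 mm long in x, 16 wide in y, 18 high in z): grasp it here from above, across the handle. x points along the handle to the hook end, z up. A straight 6 mm steel rod leaves the handle's front on its axis and bends square downwards 110 mm ahead of this point. On its rest it lies level, 75 mm above the bench. Hook about 85 g.
- hook_tip (a point): Lowest end of the hook's bent 6 mm tip: 110 mm ahead of the handle's centre along x and 39 mm below it. The tip is a straight upright round pin, 36 mm below the rod's underside.
- hook_rest: Black steel stand for the hook, fixed: base 150 x 56 x 6 mm with two upright forks, open upwards with flared sides, one under the back end of the handle (x = -38 mm), one under the rod (x = 78 mm); the handle's middle is free between them. Fork tops under 95 mm high. Origin on the bench below the place of the handle's centre; x as the hook points.
- rest_grip (a point): The point where the handle's centre lies when the hook is on its rest, 75 mm above the bench; x the way the hook then points.
- dryer: White bench-top sample dryer, fixed: 280 mm deep (x), 320 wide (y), 150 high. Origin at the foot of its front face, below the middle of the drawer bay; x points into the dryer, so its front faces its own -x. The drawer slides straight out along -x. The control column is to its right (-y). Inside, under the drawer and out of sight, is a stop bar, clamped at a different place each time.
- finger_hole (a point): Centre of the finger hole, at the upper face of the flat level tab on the drawer's front, 55 mm above the bench. Hole 18 mm across, right through; tab 3 mm thick, 50 mm wide (y), standing 40 mm out from the front panel; the hole's centre is 20 mm in front of the panel. Free space below the tab. x points into the dryer, z up.
- drawer: Sheet-steel drawer 236 x 190 mm, walls 30 mm, front panel 200 x 90 mm, 0.5 kg, loose on runners, 2.5 mm side play; slides with 2 to 6 N. Origin on the front panel's outer face, level with the floor's underside; x into the dryer. Starts up to 20 mm open (shut: origin at x = -5 mm in the dryer's frame) and meets the hidden rubber-faced stop 70 to 100 mm out from shut: pull then rises about 8 N per mm.
- crucible1: White porcelain crucible, open, 32 mm high, 34 mm across the rim, standing loose in the front of the drawer. Origin at the centre of its foot.
- crucible2: White porcelain crucible, open, 32 mm high, 34 mm across the rim, standing loose in the front of the drawer. Origin at the centre of its foot.
- crucible3: White porcelain crucible, open, 32 mm high, 34 mm across the rim, standing loose in the front of the drawer. Origin at the centre of its foot.
- dropper_bottle: Amber dropper bottle with black bulb, 39 mm across, 114 mm high; bystander. Origin at the centre of its foot.
- marker: Marker pen lying flat, 136 mm long; bystander. Origin on the bench under its middle.
- dish: White porcelain evaporating dish, 80 mm across, 26 mm high; bystander. Origin at the centre of its foot.
- tongs: Steel crucible tongs lying flat, about 210 mm long; bystander. Origin on the bench under the pivot.
There are look-alikes about, which are no part of the job. Of the things shaped like the part that bears hook_grip, the dark wooden one is meant. What is shaped like the hook_rest but yellow is not meant.

How it is judged:
On the way, in this order (a step that is already met when the one before it is completed fails the run):
1. the hook's tip is through the finger hole (horizontal distance between hook_tip and finger_hole below 0.009 m and z of hook_tip in the frame of finger_hole below -0.006 m), for 0.1 s.
2. the drawer has been drawn out against its stop (catch within about 4 mm of the stop face) with the hook still in its finger hole (all of step 1 and horizontal distance between drawer_c1 and buffer_c0 below 0.0095 m), for 0.1 s.
At the end, for the whole second after the job is handed in: The drawer rests out at its stop (its catch within about 8 mm of the stop face), the three crucibles stand upright in it (tilt under 0.2 rad), the hook lies still in both forks of its rest (handle's centre within 15 mm of its place, in line within 0.15 rad) and is let go (horizontal distance between drawer_c1 and buffer_c0 below 0.0135 m and linear speed of each of drawer, hook below 0.01 m/s and distance between hook_grip and rest_grip below 0.015 m and angle between the x axis of hook_grip and the x axis of rest_grip, either way round below 0.15 rad and angle between each of crucible1, crucible2, crucible3's own z axis and vertical below 0.2 rad); the robot touches nothing.
It fails at once if the hook bears on the drawer with more than 20 N (contact force between hook and drawer above 20 N).
It fails at once if the robot itself touches the hot drawer (contact force between any of the fingers, the arm and drawer above 0.5 N).
It fails at once if a crucible is tipped (angle between any of crucible1, crucible2, crucible3's own z axis and vertical above 0.5 rad).
It fails at once if something else on the bench is moved more than 30 mm (distance of any of dropper_bottle, marker, dish, tongs, cylinder_c0, jar_c0 from where it was at the start of the episode above 0.03 m).
It also fails if it takes over 48 s, if anything falls off the work surface, if the arm or the gripper's body presses on something with over 40 N, if the wrist force passes 120 N, or if a joint passes its speed limit or range.

ROBOT

A 6-joint arm with a two-finger parallel gripper is mounted at the origin on the work surface. World frame = base frame: x ahead of the robot, y to its left, z up, the work surface at z = 0. Lengths are in m, angles in rad, forces in N, time in s.
With the tool pointing down it reaches from about 0.375 to 0.9 m from the base axis. Payload 3.1 kg.
Tool frame: the origin (TCP) lies at the very end of the fingers, on their centre line; the grasp point (between the pads) lies 19 mm behind it (manip.hold_point_z is the distance from the TCP to the grasp point, in m); y points along the fingers, z is the direction in which the jaws open and shut, and the axes are right-handed (so a half turn about y gives the same grasp; the last joint's range is limited). The gripper opens to 85 mm and grips with 20 to 120 N. Pads are 22 mm wide; open, the fingers measure 114 mm over their backs; the gripper's body (76 mm by 85 mm) begins 54 mm behind the grasp point. The pads swing forward as they close: fully open they stand 13 mm farther back than shut.
Start: joints at [1.115, 0.527, 1.433, -0, 1.181, -0.178], TCP at [0.171, 0.601, 0.231] pointing down, gripper open.
Joint ranges: [-3.08, 3.08], [-0.75, 2.2], [0.22, 2.44], [-1.43, 4.57], [0, 2.65], [-2.85, 2.85]. Speed limits (rad/s): [2.79, 2.79, 3.14, 3.14, 3.14, 3.14].

INTERFACE

Orientations are given as a unit quaternion [x, y, z, w].
In Python, from station import manip, eyes, workorder gives the robot as it stands. The module is installed in compiled form; this text tells all that it offers.
- The arm moves only by the shell command python3 -m jog 'ROWS' [OPENING] [FORCE]. ROWS is JSON, a list of rows, each a list of 2 entries, a list of its own where there are three numbers: the shift along the tool's x, y, z in cm, then the turn about the tool's y in rad. A call has 1 to 20 rows; each row is the pose to reach, as a shift and turn from the pose commanded when the call began, along the tool's axes at that moment; what a row does not reach only later rows make up. A row lasts 1/12 s, in which the tool goes at most 41.7 mm and 7.16 degrees, less where a joint would pass 70% of its speed; a pose out of reach is approached as far as the arm can. A call with a gripper value outside its range is refused whole. OPENING is the finger opening in cm, from 0 to 8.54, set as the call begins (- or left out, the last holds). The fingers move at their own pace and stop on an object; FORCE is the grip in N (left out, the last holds). Time passes only in rows, so rows that repeat a pose let the fingers close. It gives the time, the measured TCP pose, the force and the opening at its end, in the units of the state.
- manip.sense(): the state, without advancing time (a new reading comes with each control period).
- eyes.snapshot(name): name is "side" or "top" or "wrist"; returns a dict with "frame" (480x640x3 uint8, red, green, blue), "vfov" (degrees; the focal length in pixels is half the picture's height over the tangent of half this angle, whatever the lens; pixels are square), "cx", "cy" (the principal point, pixels), "rvec" (rotation vector, rad) and "tvec" (3), from world to camera coordinates, as OpenCV has them. Camera axes: x right, y down, z forward; pixel columns grow to the right and rows downward; lengths in m; the calibration is good to about 2 mm. A picture is of the moment at which its call begins. There is no depth.
- workorder.sign_off(): hands the job in, once; it reports no verdict.
The state is a dict: "t": time; "q": joint angles; "qd": joint speeds; "tau": joint torques, N m; "tcp_pos": TCP position; "tool_rot": TCP orientation; "force": force on the tool from outside, world axes, zero at the start; "ft_torque": the same for the moment, N m; "finger_gap": opening from 0.0 (shut) to 1.0 (fully open).
Only numpy, scipy, OpenCV 4.12 (cv2) and the standard library are available. Lean on these libraries where they do the work, as an engineer would, in place of code of your own. Each camera call takes 0.05 s, during which the arm holds its last target. There are 200 camera calls.

## Working session

There is one attempt and no reset: what is moved stays moved. The work goes in short steps, Python scripts to look and compute and a shell command to move; the robot and the scene stay as the last step left them, time stands still between calls to the robot, and variables do not carry over. Pictures are saved under pics/ and viewed, about 8 in all and at most 12, crops included, and the job is handed in when it is done.

```bash
mkdir -p pics; cat > h.py <<'E'
import numpy as np, cv2
from station import manip, eyes, workorder
def snap(n,save=None):
    s=eyes.snapshot(n)
    if save: cv2.imwrite('pics/'+save,s['frame'][:,:,::-1])
    return s
def cam(s):
    f=240/np.tan(np.radians(s['vfov'])/2)
    K=np.array([[f,0,s['cx']],[0,f,s['cy']],[0,0,1.]])
    R=cv2.Rodrigues(np.array(s['rvec'],float))[0]; t=np.array(s['tvec'],float).reshape(3)
    return K,R,t
def ray(s,u,v):
    K,R,t=cam(s); d=R.T@np.linalg.inv(K)@[u,v,1]; return -R.T@t,d
def onz(s,u,v,z):
    o,d=ray(s,u,v); return o+d*(z-o[2])/d[2]
def proj(s,p):
    K,R,t=cam(s); q=K@(R@np.asarray(p)+t); return q[:2]/q[2]
def two(a,ua,b,ub):
    A=[];B=[]
    for s,u in((a,ua),(b,ub)):
        o,d=ray(s,*u); d/=np.linalg.norm(d); P=np.eye(3)-np.outer(d,d); A.append(P);B.append(P@o)
    return np.linalg.lstsq(np.vstack(A),np.hstack(B),rcond=None)[0]
E
python3 - <<'E'
from h import *
import pickle
d={n:snap(n,n+'0.png') for n in('top','side','wrist')}
pickle.dump(d,open('s0.pkl','wb'))
for n in d: print(n,d[n]['vfov'],ray(d[n],320,240))
print(manip.sense())
cv2.imwrite('pics/ts.png',cv2.resize(np.vstack([d['top']['frame'],d['side']['frame']])[:,:,::-1],None,fx=.6,fy=.6))
E
```

```text
top 49.16180443551913 (array([0.38058745, 0.00541441, 1.17612197]), array([ 0.13385545, -0.00661072, -0.99102581]))
side 47.31251017546838 (array([0.50058895, 1.0054118 , 1.0837698 ]), array([ 0.01423564, -0.694696  , -0.71926221]))
wrist 62.70605695502022 (array([0.10447284, 0.61888119, 0.37292691]), array([ 0.25472635, -0.06376982, -0.96501746]))
{'t': 0.15, 'q': array([ 1.11548037e+00,  5.28251987e-01,  1.43361440e+00, -1.06233826e-06,
        1.18140853e+00, -1.78506226e-01]), 'qd': array([ 0.00083358, -0.00325058, -0.00385362, -0.00023081,  0.00042419,
        0.00063288]), 'tau': array([ 4.57872975e-04, -4.42745590e+01, -1.78276294e+01, -2.06980758e-04,
        5.58180924e-03, -1.39475708e-05]), 'tcp_pos': array([0.17053362, 0.60070965, 0.23055678]), 'tool_rot': array([ 0.70090998, -0.09773971,  0.09736967, -0.69977946]), 'force': array([-0.45152977,  0.0333061 , -0.32112987]), 'ft_torque': array([ 0.00336101, -0.01063524, -0.01042278]), 'finger_gap': 0.996394800213458}
```

View pics/top0.png

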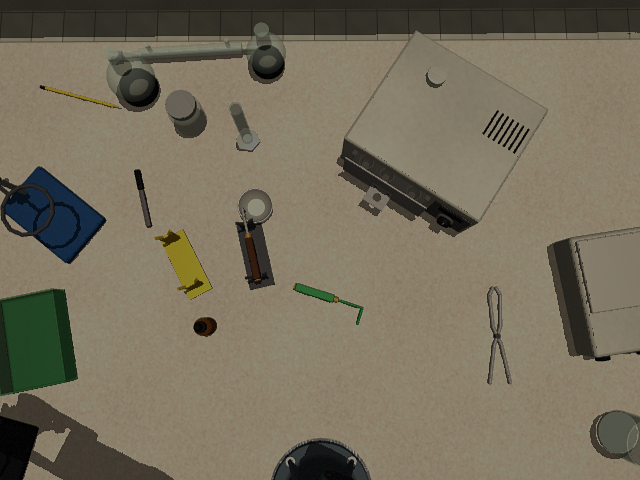

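View pics/side0.png

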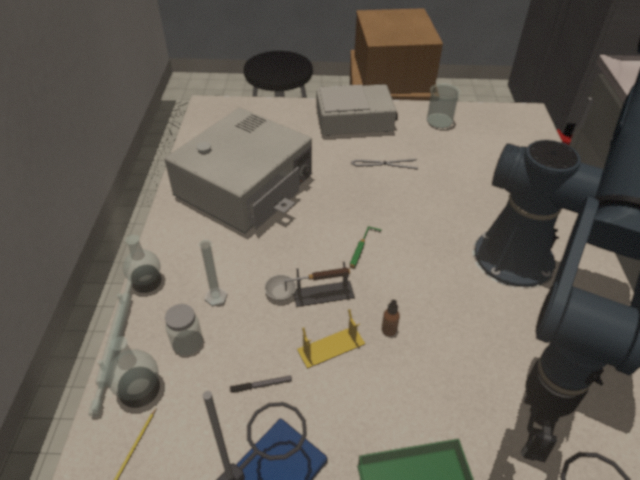

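The top view shows two hooks. The dark wooden-handled one is on the black rest (handle about 252,258, rod end about 243,212), and the green one lies loose (315,292). There is also a yellow rest (185,265), which is not meant. The wooden hook on the black stand fits the description. The tab with its hole is at about (374,200). I'll confirm with an enlarged crop.

```bash
python3 - <<'E'
from h import *
import pickle
d=pickle.load(open('s0.pkl','rb'))
T=d['top']['frame'][:,:,::-1];S=d['side']['frame'][:,:,::-1]
def c(I,x,y,w,h,W,H): return cv2.resize(I[y:y+h,x:x+w],(W,H),interpolation=cv2.INTER_CUBIC)
a=c(T,215,190,80,110,400,550)   # x5
b=c(T,330,140,100,70,400,280)  # x4
e=c(S,255,190,108,72,400,270)  # ~3.7
b2=np.vstack([b,e]); 
img=np.clip(np.hstack([a,b2]).astype(float)*1.6,0,255).astype(np.uint8)
cv2.imwrite('pics/crop1.png',img)
E
```

```text
(no output)
```

View pics/crop1.png

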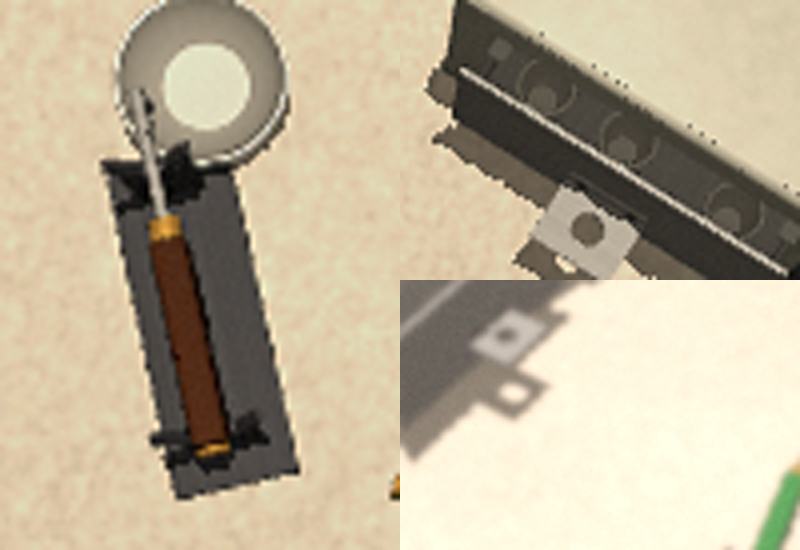

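```bash
python3 - <<'E'
from h import *
import pickle
d=pickle.load(open('s0.pkl','rb')); T,S=d['top'],d['side']
def brown(s,box):
    x,y,w,h=box; I=s['frame'][y:y+h,x:x+w].astype(int)
    m=((I[...,0]>I[...,2]*1.9)&(I[...,0]>I[...,1]*1.5)).astype(np.uint8)
    n,l,st,ce=cv2.connectedComponentsWithStats(m); k=1+st[1:,4].argmax()
    p=np.argwhere(l==k)[:,::-1]+[x,y]
    r=cv2.minAreaRect(p.astype(np.float32)); b=cv2.boxPoints(r)
    return r,b,st[k]
for s,bx in((T,(225,215,60,80)),(S,(280,250,90,50))):
    r,b,st=brown(s,bx); print(r,b.tolist(),st)
    e=sorted([(np.hypot(*(b[i]-b[(i+1)%4])),i) for i in range(4)])[:2]
    m=[(b[i]+b[(i+1)%4])/2 for _,i in e]
    P=[onz(s,*q,.075) for q in m]; print(m,P,'len',np.linalg.norm(P[0]-P[1]),'yaw',np.arctan2(*(P[1]-P[0])[1::-1]))
print('hole top',onz(T,377,197.2,.055),'side',onz(S,284.2,204.7,.055),'two',two(T,(377,197.2),S,(284.2,204.7)))
print('bend top',onz(T,242.6,209,.075))
a,b=onz(T,345,157.5,.1),onz(T,427,208,.1); v=b-a; print('panel',a,b,np.linalg.norm(v),'yaw of into-dryer',np.arctan2(v[1],v[0])+np.pi/2)
print('dish',onz(T,255,206,.02))
R=cv2.Rodrigues  # tool axes
from scipy.spatial.transform import Rotation as Ro
print(Ro.from_quat(manip.sense()['tool_rot']).as_matrix().round(3))
E
```

```text
((252.6902313232422, 257.8877868652344), (42.39472198486328, 8.101791381835938), 77.90524291992188) [[244.2877960205078, 238.00973510742188], [252.20974731445312, 236.31216430664062], [261.0926513671875, 277.7658386230469], [253.17071533203125, 279.4634094238281]] [ 20  22  16  43 328]
[array([257.13168, 278.61462], dtype=float32), array([248.24878, 237.16095], dtype=float32)] [array([0.44813556, 0.13038787, 0.075     ]), array([0.53604449, 0.15010418, 0.075     ])] len 0.09009280565238846 yaw 0.2206300042538512Traceback (most recent call last):
  File "<stdin>", line 12, in <module>
  File "<stdin>", line 7, in brown
ValueError: attempt to get argmax of an empty sequence
```

```bash
python3 - <<'E'
from h import *
import pickle
d=pickle.load(open('s0.pkl','rb')); T,S=d['top'],d['side']
I=S['frame'][250:300,280:370].astype(int)
m=((I[...,0]>I[...,2]*1.5)&(I[...,0]>I[...,1]*1.25)&(I.sum(2)<330)).astype(np.uint8)
n,l,st,ce=cv2.connectedComponentsWithStats(m);k=1+st[1:,4].argmax();p=np.argwhere(l==k)[:,::-1]+[280,250]
r=cv2.minAreaRect(p.astype(np.float32));print(r,st[k]); print('side handle',onz(S,*r[0],.075),'two',two(T,(252.7,257.9),S,r[0]))
print('hole top',onz(T,377,197.2,.055),'side',onz(S,284.2,204.7,.055),'two',two(T,(377,197.2),S,(284.2,204.7)))
b=onz(T,242.6,209,.075);c=onz(T,252.69,257.89,.075)
print('bend top',b,'c',c,np.linalg.norm(b-c),np.arctan2(*(b-c)[1::-1]))
a,b=onz(T,345,157.5,.1),onz(T,427,208,.1); v=b-a; print('panel',a,b,np.linalg.norm(v),'yaw of into-dryer',np.arctan2(v[1],v[0])+np.pi/2)
# roof front edge: threshold line
from scipy.spatial.transform import Rotation as Ro
print(Ro.from_quat(manip.sense()['tool_rot']).as_matrix().round(3))
E
```

```text
((328.9053955078125, 272.93243408203125), (4.767570495605469, 38.63375473022461), 80.53767395019531) [ 30  18  39  11 154]
side handle [0.49588098 0.14100671 0.075     ] two [0.49393822 0.14015889 0.07359646]
hole top [ 0.62557177 -0.12673328  0.055     ] side [ 0.62442345 -0.12119778  0.055     ] two [ 0.62588161 -0.12725226  0.04972946]
bend top [0.59678507 0.16290477 0.075     ] c [0.4918635 0.1401967 0.075    ] 0.1073507871693172 0.2131415849391873
panel [ 0.70153415 -0.05546291  0.1       ] [ 0.59231276 -0.22526771  0.1       ] 0.20189844034120297 yaw of into-dryer -0.5715922801791802
[[ 0.962 -0.001  0.273]
 [-0.273 -0.002  0.962]
 [-0.    -1.    -0.002]]
```

The crop confirms it: a dark wooden handle with brass ferrule in the black forks, the bent tip over the dish's edge, and the hole at top px (377,197). First move is to above the handle, turned across it.

```bash
python3 -m jog '[[[10,1,-8],-0.12],[[22,3,-18],-0.25],[[34,5,-28],-0.38],[[43.5,5,-35.5],-0.493],[[43.5,5,-35.5],-0.493],[[43.5,5,-35.5],-0.493],[[43.5,5,-35.5],-0.493],[[43.5,5,-35.5],-0.493],[[43.5,5,-35.5],-0.493],[[43.5,5,-35.5],-0.493],[[43.5,5,-35.5],-0.493],[[43.5,5,-35.5],-0.493],[[43.5,5,-35.5],-0.493],[[43.5,5,-35.5],-0.493],[[43.5,5,-35.5],-0.493],[[43.5,5,-35.5],-0.493],[[43.5,5,-35.5],-0.493],[[43.5,5,-35.5],-0.493],[[43.5,5,-35.5],-0.493],[[43.5,5,-35.5],-0.493]]' 5 100
python3 - <<'E'
from h import *
s=snap('wrist','w1.png'); m=manip.sense()
from scipy.spatial.transform import Rotation as Ro
print(m['tcp_pos'],Ro.from_quat(m['tool_rot']).as_matrix().round(3),m['force'],m['q'],manip.hold_point_z)
I=s['frame'].astype(int)
mk=((I[...,0]>I[...,2]*1.9)&(I[...,0]>I[...,1]*1.5)).astype(np.uint8)
n,l,st,ce=cv2.connectedComponentsWithStats(mk)
for k in range(1,n):
    if st[k,4]>150:
        p=np.argwhere(l==k)[:,::-1].astype(np.float32); r=cv2.minAreaRect(p); b=cv2.boxPoints(r)
        print(r,st[k],onz(s,*r[0],.079)); print([onz(s,*q,.079)[:2].round(4) for q in b])
E
```

```text
t: 1.82
tcp_pos: [0.4914, 0.142, 0.1815]
tool_rot: [-0.703, -0.077, 0.077, 0.703]
force: [-0.7, -0.0, -0.8]
finger_gap: 0.585
[0.4915761  0.14185881 0.18146613] [[ 0.976 -0.    -0.216]
 [ 0.216  0.     0.976]
 [-0.    -1.     0.   ]] [ 0.48520554  0.36923487 -0.2277712 ] [ 6.22296446e-02  4.47379593e-01  1.76636737e+00  5.62502560e-05
  9.27860236e-01 -1.72673053e+00] 0.0187
((511.69915771484375, 56.16535568237305), (63.72293472290039, 86.00984191894531), 81.34745788574219) [ 470   20   88   66 2369] [0.35928843 0.22620415 0.079     ]
[array([0.3528, 0.1958]), array([0.3364, 0.24  ]), array([0.366 , 0.2575]), array([0.3833, 0.2118])]
((315.5, 289.5), (21.0, 37.0), 0.0) [305 271  22  38 563] [0.52278135 0.14779851 0.079     ]
[array([0.5375, 0.1438]), array([0.5115, 0.1382]), array([0.5085, 0.1517]), array([0.5344, 0.1576])]
```

View pics/w1.png

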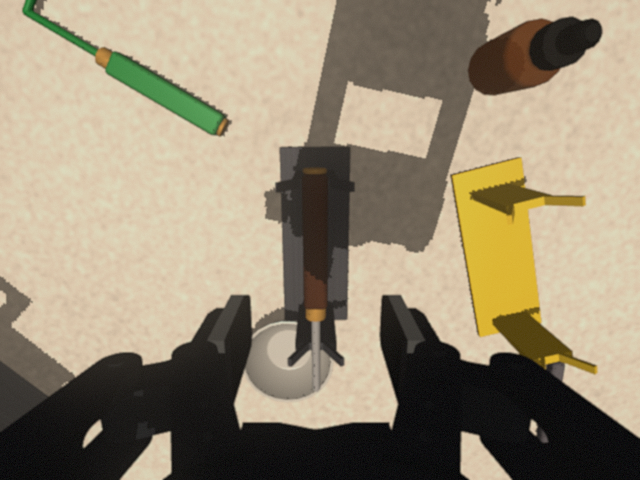

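The wrist view shows the handle running (315,172)–(316,309) between the open fingers, in line with the jaws' x.

```bash
python3 - <<'E'
from h import *
s=eyes.snapshot('wrist')
I=s['frame'].astype(int)
for v in (180,200,220,250,280,300):
    print(v,I[v,296:336,0].tolist())
A=onz(s,315.3,309,.084);B=onz(s,314.8,174,.084);print(A,B,np.linalg.norm(A-B),(A+B)/2,np.arctan2(*(A-B)[1::-1]),proj(s,[.4916,.1419,.075]))
E
```

```text
180 [52, 47, 49, 49, 51, 50, 49, 49, 51, 52, 51, 52, 52, 49, 50, 50, 51, 48, 51, 50, 50, 52, 49, 51, 51, 49, 52, 47, 50, 52, 48, 47, 44, 47, 44, 46, 42, 46, 45, 40]
200 [50, 51, 52, 49, 51, 49, 49, 48, 47, 51, 48, 51, 48, 50, 48, 47, 49, 52, 47, 49, 49, 49, 49, 50, 49, 49, 48, 45, 48, 46, 41, 43, 43, 43, 43, 45, 41, 44, 43, 42]
220 [52, 49, 52, 50, 50, 47, 49, 48, 47, 49, 50, 45, 47, 47, 48, 50, 47, 47, 49, 48, 47, 50, 50, 48, 49, 49, 46, 48, 45, 43, 46, 43, 45, 43, 45, 43, 43, 44, 44, 42]
250 [88, 86, 84, 83, 85, 85, 79, 62, 51, 47, 48, 48, 50, 48, 51, 48, 49, 50, 46, 51, 51, 50, 49, 47, 52, 50, 49, 49, 46, 48, 45, 45, 46, 47, 44, 45, 49, 64, 79, 80]
280 [86, 83, 82, 85, 83, 84, 83, 72, 66, 71, 78, 80, 83, 85, 85, 86, 88, 85, 85, 85, 87, 86, 84, 83, 82, 79, 76, 64, 50, 45, 50, 60, 74, 83, 83, 81, 80, 84, 80, 83]
300 [85, 83, 82, 81, 82, 84, 79, 63, 57, 67, 75, 78, 83, 85, 82, 83, 83, 84, 83, 83, 86, 84, 87, 86, 87, 87, 85, 84, 78, 76, 68, 62, 67, 76, 77, 75, 72, 63, 56, 58]
[0.53457888 0.15009024 0.084     ] [0.4480127  0.13072906 0.084     ] 0.08870490145587717 [0.49129579 0.14040965 0.084     ] 0.22003625385861958 [317.20251234 241.89640267]
```

```bash
python3 -m jog '[[[0,3,-0.15],0],[[0,6,-0.15],0],[[0,9,-0.15],0],[[0,11,-0.15],0],[[0,12.5,-0.15],0],[[0,12.5,-0.15],0],[[0,12.5,-0.15],0],[[0,12.5,-0.15],0]]'
python3 -m jog '[[[0,0,0],0],[[0,0,0],0],[[0,0,0],0],[[0,0,0],0],[[0,0,0],0],[[0,0,0],0],[[0,0,0],0],[[0,0,0],0]]' 0.5 110
```

```text
t: 2.58
tcp_pos: [0.4931, 0.1397, 0.0571]
tool_rot: [0.703, 0.077, -0.076, -0.703]
force: [0.2, 0.6, 0.3]
finger_gap: 0.58
t: 3.25
tcp_pos: [0.4932, 0.1396, 0.0577]
tool_rot: [-0.703, -0.077, 0.075, 0.703]
force: [-0.0, -0.0, 6.1]
finger_gap: 0.162
```

```bash
python3 -m jog '[[[0,-1,0],0],[[0,-2.5,0],0],[[0,-5,0],0],[[0,-8,0],0],[[0,-10,0],0],[[0,-10,0],0],[[0,-10,0],0],[[0,-10,0],0]]'
python3 - <<'E'
from h import *
a=snap('wrist');b=snap('side');c=snap('top')
cv2.imwrite('pics/lift.png',np.hstack([cv2.resize(b['frame'][190:310,230:380],(450,360)),cv2.resize(a['frame'],(350,360))])[:,:,::-1])
m=manip.sense();print(m['force'],m['finger_gap'])
E
```

```text
t: 3.92
tcp_pos: [0.4918, 0.1393, 0.1562]
tool_rot: [0.703, 0.076, -0.077, -0.703]
force: [-0.1, -0.2, -1.1]
finger_gap: 0.17
[-0.61618966  0.08021229 -0.65164694] 0.1645856846637283
```

View pics/lift.png

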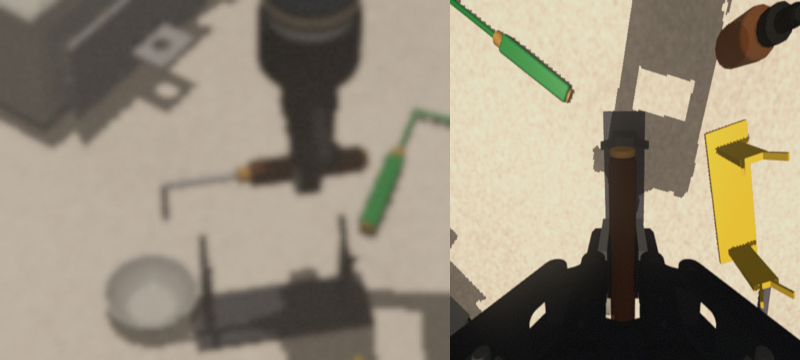

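The hook is held level and clear of the rest. Next it goes to above the hole, turned in line with the dryer.

```bash
python3 -m jog '[[[0,0,-1],0.03],[[0,0,-3],0.1],[[0,0,-5],0.19],[[0,0,-7.5],0.28],[[0,0,-10],0.37],[[0,0,-12.5],0.46],[[0,0,-15],0.55],[[-0.2,0,-17.5],0.64],[[-0.3,0,-19.5],0.72],[[-0.3,0.5,-21],0.77],[[-0.3,1,-21.2],0.79],[[-0.3,2,-21.2],0.79],[[-0.3,3,-21.2],0.79],[[-0.3,4,-21.2],0.79],[[-0.3,4,-21.2],0.79],[[-0.3,4,-21.2],0.79],[[-0.3,4,-21.2],0.79],[[-0.3,4,-21.2],0.79]]'
python3 - <<'E'
from h import *
import pickle
d={n:snap(n,n+'2.png') for n in('top','side','wrist')}
pickle.dump(d,open('s2.pkl','wb'))
T=d['top']['frame'];S=d['side']['frame']
t=cv2.resize(T[150:250,330:430],(400,400),interpolation=cv2.INTER_CUBIC)
s=cv2.resize(S[160:260,240:340],(400,400),interpolation=cv2.INTER_CUBIC)
cv2.imwrite('pics/c2.png',np.clip(np.hstack([t,s])[:,:,::-1]*1.5,0,255).astype(np.uint8))
E
```

```text
t: 5.57
tcp_pos: [0.5354, -0.0679, 0.1167]
tool_rot: [0.678, -0.199, 0.2, -0.678]
force: [0.3, -0.1, -1.5]
finger_gap: 0.164
```

View pics/c2.png

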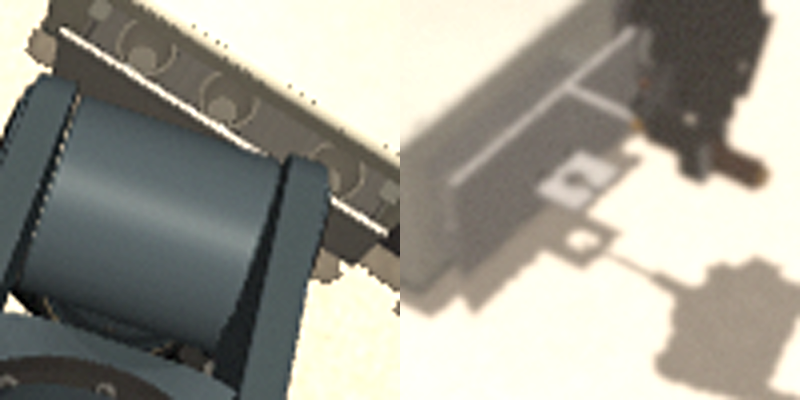

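Side crop: the bright rod ends at the bend, crop (570,85), and the tip hangs faintly down towards the hole at about (578,182). The top camera's view of the hole is blocked by the arm. I'll compare predictions with pixels.

```bash
python3 - <<'E'
from h import *
import pickle
d=pickle.load(open('s2.pkl','rb')); S=d['side'];m=manip.sense()
from scipy.spatial.transform import Rotation as Ro
x=Ro.from_quat(m['tool_rot']).as_matrix()[:,0]; print(x,np.arctan2(x[1],x[0]))
p=m['tcp_pos']+.108*x; z=m['tcp_pos'][2]+.0173+.002
bend=[p[0],p[1],z];tip=[p[0],p[1],z-.039]
print('bend',bend,proj(S,bend),'tip',tip,proj(S,tip))
h=[.6256,-.127,.055]; print('hole',proj(S,h))
c=cv2.resize(S['frame'][170:220,260:320],(720,600),interpolation=cv2.INTER_CUBIC)
c=np.clip(c*1.8,0,255).astype(np.uint8)[:,:,::-1].copy()
cv2.imwrite('pics/c3.png',c)
W=d['wrist'];print('wrist tip/hole',proj(W,tip),proj(W,h))
E
```

```text
[ 0.84006624 -0.54248267  0.00112857] -0.5733900318207713
bend [np.float64(0.6261471025286419), np.float64(-0.12684789076214403), np.float64(0.13613817575432932)] [282.54366045 180.88928869] tip [np.float64(0.6261471025286419), np.float64(-0.12684789076214403), np.float64(0.09713817575432931)] [283.12708376 191.8868254 ]
hole [283.93355178 203.28915201]
wrist tip/hole [317.27237611 485.89647362] [316.35285068 426.71108453]
```

View pics/c3.png

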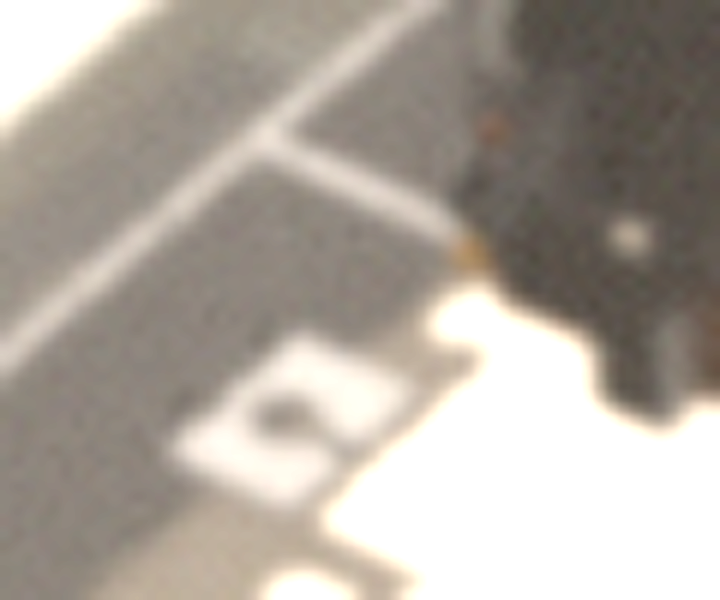

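Predicted and observed bend agree within 1 px, and the hole within 1.5 px (its bias relative to the bend is about 2 mm towards +y). I'll shift 1 mm and lower carefully.

```bash
python3 -m jog '[[[0,1,0.1],0],[[0,2,0.1],0],[[0,3,0.1],0],[[0,3.5,0.1],0],[[0,3.5,0.1],0],[[0,3.5,0.1],0],[[0,3.5,0.1],0]]'
python3 -m jog '[[[0,0.2,0],0],[[0,0.4,0],0],[[0,0.5,0],0],[[0,0.5,0],0],[[0,0.5,0],0]]'
python3 -m jog '[[[0,0.1,0],0],[[0,0.2,0],0],[[0,0.2,0],0],[[0,0.2,0],0]]'
python3 - <<'E'
from h import *
s=snap('side')
c=cv2.resize(s['frame'][170:220,260:320],(720,600),interpolation=cv2.INTER_CUBIC)
cv2.imwrite('pics/c4.png',np.clip(c*1.8,0,255).astype(np.uint8)[:,:,::-1])
m=manip.sense();print(m['force'],m['tcp_pos'])
E
```

```text
t: 6.3
tcp_pos: [0.5357, -0.0676, 0.0812]
tool_rot: [0.678, -0.2, 0.2, -0.678]
force: [-0.5, 0.4, -0.4]
finger_gap: 0.166
t: 6.72
tcp_pos: [0.5356, -0.0675, 0.0764]
tool_rot: [-0.678, 0.2, -0.2, 0.678]
force: [-0.3, -0.5, -0.7]
finger_gap: 0.167
t: 7.05
tcp_pos: [0.5355, -0.0675, 0.0743]
tool_rot: [0.678, -0.2, 0.2, -0.678]
force: [-0.2, 0.8, -1.9]
finger_gap: 0.163
[-0.25278853 -1.11838334 -0.91640681] [ 0.53560429 -0.06749822  0.07429038]
```

View pics/c4.png

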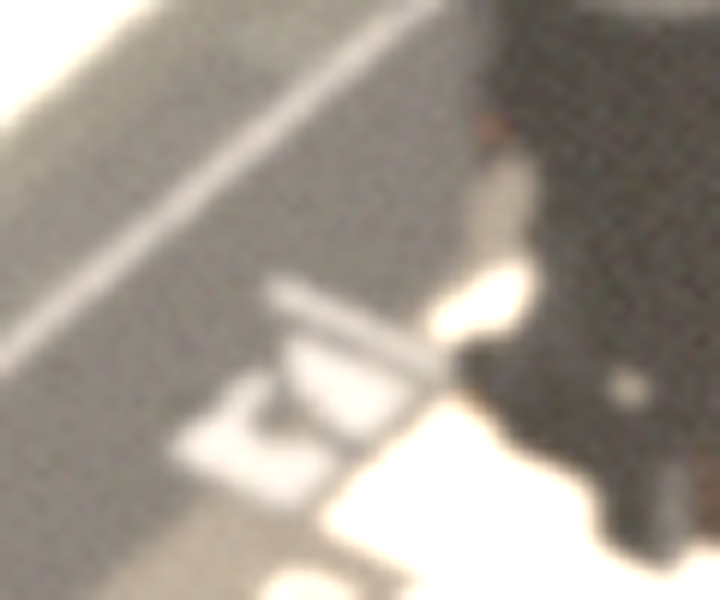

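The side crop shows the bend at (270,285). The pin ends 39 mm lower, at about (279,417), which matches the hole centre (285,418). Force is nil, so I'll continue.

```bash
python3 -m jog '[[[0,0.1,0],0],[[0,0.2,0],0],[[0,0.2,0],0],[[0,0.2,0],0]]'
python3 -m jog '[[[0,0.1,0],0],[[0,0.2,0],0],[[0,0.2,0],0],[[0,0.2,0],0]]'
python3 -m jog '[[[0,0.1,0],0],[[0,0.2,0],0],[[0,0.3,0],0],[[0,0.3,0],0]]'
```

```text
t: 7.43
tcp_pos: [0.5355, -0.0675, 0.0722]
tool_rot: [0.678, -0.2, 0.2, -0.678]
force: [0.0, -0.1, -2.4]
finger_gap: 0.164
t: 7.77
tcp_pos: [0.5355, -0.0675, 0.0702]
tool_rot: [-0.678, 0.2, -0.2, 0.678]
force: [-0.9, 0.1, -1.7]
finger_gap: 0.162
t: 8.1
tcp_pos: [0.5354, -0.0674, 0.0671]
tool_rot: [-0.678, 0.2, -0.2, 0.678]
force: [-0.0, -0.7, -0.8]
finger_gap: 0.168
```

```bash
python3 -m jog '[[[0,0.2,0],0],[[0,0.4,0],0],[[0,0.6,0],0],[[0,0.6,0],0],[[0,0.6,0],0]]'
python3 -m jog '[[[-0.1,0,0],0],[[-0.2,0,0],0],[[-0.3,0,0],0],[[-0.4,0,0],0],[[-0.5,0,0],0],[[-0.6,0,0],0],[[-0.7,0,0],0],[[-0.8,0,0],0],[[-0.9,0,0],0],[[-1.0,0,0],0],[[-1.2,0,0],0],[[-1.4,0,0],0],[[-1.6,0,0],0],[[-1.8,0,0],0],[[-2.0,0,0],0]]'
python3 - <<'E'
from h import *
s=snap('side');t=snap('top')
c=np.hstack([cv2.resize(s['frame'][150:250,240:340],(400,400)),cv2.resize(t['frame'][140:240,330:430],(400,400))])
cv2.imwrite('pics/c5.png',np.clip(c*1.6,0,255).astype(np.uint8)[:,:,::-1])
m=manip.sense();print(m['force'],m['tcp_pos'])
E
```

```text
t: 8.52
tcp_pos: [0.5355, -0.0674, 0.0611]
tool_rot: [-0.678, 0.2, -0.2, 0.678]
force: [0.4, 0.2, -0.2]
finger_gap: 0.162
t: 9.77
tcp_pos: [0.519, -0.0567, 0.0614]
tool_rot: [0.678, -0.2, 0.2, -0.678]
force: [2.2, -1.3, -1.4]
finger_gap: 0.16
[ 1.43285432 -0.43477197 -1.17923726] [ 0.51844083 -0.05639101  0.06139145]
```

View pics/c5.png

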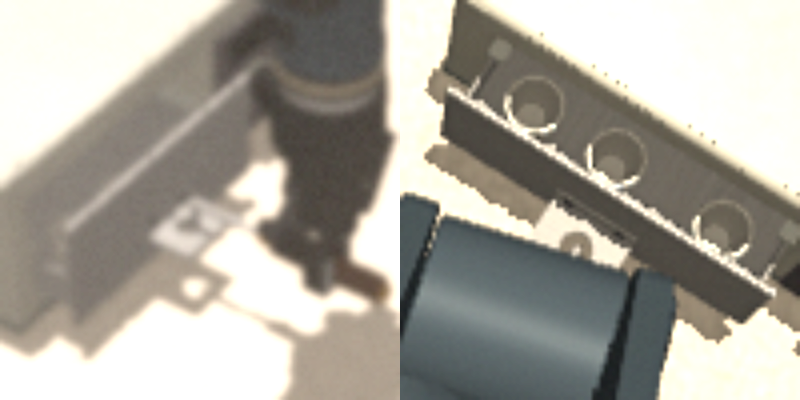

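The drawer follows the hook with all three crucibles upright. Pull force is about 2 N.

```bash
python3 -m jog '[[[-0.1,0,0],0],[[-0.3,0,0],0],[[-0.5,0,0],0],[[-0.7,0,0],0],[[-0.9,0,0],0],[[-1.1,0,0],0],[[-1.3,0,0],0],[[-1.5,0,0],0],[[-1.7,0,0],0],[[-1.9,0,0],0],[[-2.1,0,0],0],[[-2.3,0,0],0],[[-2.5,0,0],0]]'
python3 -m jog '[[[-0.1,0,0],0],[[-0.2,0,0],0],[[-0.3,0,0],0],[[-0.3,0,0],0]]'
```

```text
t: 10.95
tcp_pos: [0.4977, -0.043, 0.0613]
tool_rot: [0.678, -0.2, 0.2, -0.678]
force: [2.7, -1.8, -2.3]
finger_gap: 0.164
t: 11.28
tcp_pos: [0.495, -0.0413, 0.0613]
tool_rot: [-0.678, 0.2, -0.2, 0.678]
force: [2.3, -1.2, -0.9]
finger_gap: 0.168
```

```bash
python3 -m jog '[[[-0.05,0,0],0],[[-0.1,0,0],0],[[-0.15,0,0],0]]'
python3 -m jog '[[[-0.05,0,0],0],[[-0.1,0,0],0],[[-0.15,0,0],0]]'
```

```text
t: 11.53
tcp_pos: [0.4941, -0.0407, 0.0613]
tool_rot: [0.678, -0.2, 0.2, -0.678]
force: [3.0, -1.0, -1.3]
finger_gap: 0.168
t: 11.78
tcp_pos: [0.4927, -0.0398, 0.0613]
tool_rot: [-0.678, 0.2, -0.2, 0.678]
force: [1.9, -2.0, -2.3]
finger_gap: 0.164
```

```bash
cat > ck.py <<'E'
from h import *
import sys
m=manip.sense();f=m['force']@[.84,-.542,0];print('pull %.1f'%f,m['tcp_pos'].round(4));sys.exit(f>6)
E
python3 -m jog '[[[-0.05,0,0],0],[[-0.1,0,0],0],[[-0.15,0,0],0]]' >o && python3 ck.py &&
python3 -m jog '[[[-0.05,0,0],0],[[-0.1,0,0],0],[[-0.15,0,0],0]]' >o && python3 ck.py &&
python3 -m jog '[[[-0.05,0,0],0],[[-0.1,0,0],0],[[-0.15,0,0],0]]' >o && python3 ck.py &&
python3 -m jog '[[[-0.05,0,0],0],[[-0.1,0,0],0],[[-0.15,0,0],0]]' >o && python3 ck.py &&
python3 -m jog '[[[-0.05,0,0],0],[[-0.1,0,0],0],[[-0.15,0,0],0]]' >o && python3 ck.py &&
python3 -m jog '[[[-0.05,0,0],0],[[-0.1,0,0],0],[[-0.15,0,0],0]]' >o && python3 ck.py &&
python3 -m jog '[[[-0.05,0,0],0],[[-0.1,0,0],0],[[-0.15,0,0],0]]' >o && python3 ck.py &&
python3 -m jog '[[[-0.05,0,0],0],[[-0.1,0,0],0],[[-0.15,0,0],0]]' >o && python3 ck.py &&
python3 -m jog '[[[-0.05,0,0],0],[[-0.1,0,0],0],[[-0.15,0,0],0]]' >o && python3 ck.py &&
python3 -m jog '[[[-0.05,0,0],0],[[-0.1,0,0],0],[[-0.15,0,0],0]]' >o && python3 ck.py; cat o
```

```text
pull 3.2 [ 0.4914 -0.039   0.0613]
t: 12.03
tcp_pos: [0.4914, -0.039, 0.0613]
tool_rot: [0.678, -0.2, 0.2, -0.678]
force: [2.6, -1.9, -0.8]
finger_gap: 0.165False
```

```bash
sed -i 's/sys.exit(f>6)/sys.exit(int(f>6))/' ck.py
python3 -m jog '[[[-0.05,0,0],0],[[-0.1,0,0],0],[[-0.15,0,0],0]]' >o && python3 ck.py &&
python3 -m jog '[[[-0.05,0,0],0],[[-0.1,0,0],0],[[-0.15,0,0],0]]' >o && python3 ck.py &&
python3 -m jog '[[[-0.05,0,0],0],[[-0.1,0,0],0],[[-0.15,0,0],0]]' >o && python3 ck.py &&
python3 -m jog '[[[-0.05,0,0],0],[[-0.1,0,0],0],[[-0.15,0,0],0]]' >o && python3 ck.py &&
python3 -m jog '[[[-0.05,0,0],0],[[-0.1,0,0],0],[[-0.15,0,0],0]]' >o && python3 ck.py &&
python3 -m jog '[[[-0.05,0,0],0],[[-0.1,0,0],0],[[-0.15,0,0],0]]' >o && python3 ck.py &&
python3 -m jog '[[[-0.05,0,0],0],[[-0.1,0,0],0],[[-0.15,0,0],0]]' >o && python3 ck.py &&
python3 -m jog '[[[-0.05,0,0],0],[[-0.1,0,0],0],[[-0.15,0,0],0]]' >o && python3 ck.py &&
python3 -m jog '[[[-0.05,0,0],0],[[-0.1,0,0],0],[[-0.15,0,0],0]]' >o && python3 ck.py &&
python3 -m jog '[[[-0.05,0,0],0],[[-0.1,0,0],0],[[-0.15,0,0],0]]' >o && python3 ck.py; cat o
```

```text
pull 3.1 [ 0.4902 -0.0381  0.0613]
pull 2.5 [ 0.4889 -0.0373  0.0613]
pull 3.2 [ 0.4877 -0.0365  0.0613]
pull 3.7 [ 0.4864 -0.0357  0.0613]
pull 2.4 [ 0.4851 -0.0349  0.0613]
pull 3.1 [ 0.4839 -0.0341  0.0613]
pull 3.3 [ 0.4826 -0.0333  0.0613]
pull 2.6 [ 0.4813 -0.0324  0.0613]
pull 2.4 [ 0.48   -0.0316  0.0613]
pull 3.5 [ 0.4788 -0.0308  0.0613]
t: 14.53
tcp_pos: [0.4788, -0.0308, 0.0613]
tool_rot: [0.678, -0.2, 0.2, -0.678]
force: [3.2, -1.4, -2.0]
finger_gap: 0.167
```

```bash

python3 -m jog '[[[-0.05,0,0],0],[[-0.1,0,0],0],[[-0.15,0,0],0]]' >o && python3 ck.py &&
python3 -m jog '[[[-0.05,0,0],0],[[-0.1,0,0],0],[[-0.15,0,0],0]]' >o && python3 ck.py &&
python3 -m jog '[[[-0.05,0,0],0],[[-0.1,0,0],0],[[-0.15,0,0],0]]' >o && python3 ck.py &&
python3 -m jog '[[[-0.05,0,0],0],[[-0.1,0,0],0],[[-0.15,0,0],0]]' >o && python3 ck.py &&
python3 -m jog '[[[-0.05,0,0],0],[[-0.1,0,0],0],[[-0.15,0,0],0]]' >o && python3 ck.py &&
python3 -m jog '[[[-0.05,0,0],0],[[-0.1,0,0],0],[[-0.15,0,0],0]]' >o && python3 ck.py &&
python3 -m jog '[[[-0.05,0,0],0],[[-0.1,0,0],0],[[-0.15,0,0],0]]' >o && python3 ck.py &&
python3 -m jog '[[[-0.05,0,0],0],[[-0.1,0,0],0],[[-0.15,0,0],0]]' >o && python3 ck.py &&
python3 -m jog '[[[-0.05,0,0],0],[[-0.1,0,0],0],[[-0.15,0,0],0]]' >o && python3 ck.py &&
python3 -m jog '[[[-0.05,0,0],0],[[-0.1,0,0],0],[[-0.15,0,0],0]]' >o && python3 ck.py &&
python3 -m jog '[[[-0.05,0,0],0],[[-0.1,0,0],0],[[-0.15,0,0],0]]' >o && python3 ck.py &&
python3 -m jog '[[[-0.05,0,0],0],[[-0.1,0,0],0],[[-0.15,0,0],0]]' >o && python3 ck.py; cat o
```

```text
pull 2.3 [ 0.4775 -0.03    0.0613]
pull 2.4 [ 0.4763 -0.0292  0.0613]
pull 3.5 [ 0.4751 -0.0284  0.0613]
pull 3.4 [ 0.4744 -0.0278  0.0613]
pull 6.7 [ 0.4741 -0.0275  0.0614]
t: 15.78
tcp_pos: [0.4741, -0.0275, 0.0614]
tool_rot: [0.678, -0.199, 0.201, -0.678]
force: [5.7, -3.5, -4.2]
finger_gap: 0.166
```

```bash
python3 -m jog '[[[0,0,0],0],[[0,0,0],0],[[0,0,0],0]]' >o; python3 ck.py;  python3 -m jog '[[[-0.05,0,0],0],[[-0.1,0,0],0],[[-0.1,0,0],0]]' >o; python3 ck.py
```

```text
pull 5.6 [ 0.4741 -0.0275  0.0614]
pull 6.2 [ 0.4739 -0.0272  0.0615]
```

```bash
python3 -m jog '[[[-0.05,0,0],0],[[-0.1,0,0],0],[[-0.15,0,0],0],[[-0.15,0,0],0]]' >o; python3 ck.py;  python3 -m jog '[[[0,0,0],0],[[0,0,0],0]]' ; python3 ck.py
python3 - <<'E'
from h import *
s=snap('side');t=snap('top')
c=np.hstack([cv2.resize(s['frame'][150:270,240:360],(480,480)),cv2.resize(t['frame'][140:260,330:410],(320,480))])
cv2.imwrite('pics/c6.png',np.clip(c*1.6,0,255).astype(np.uint8)[:,:,::-1])
E
```

```text
pull 9.4 [ 0.4738 -0.0269  0.0616]
t: 16.78
tcp_pos: [0.4738, -0.0269, 0.0616]
tool_rot: [0.678, -0.198, 0.203, -0.678]
force: [5.7, -5.3, -4.2]
finger_gap: 0.167
pull 7.7 [ 0.4738 -0.0269  0.0616]
```

View pics/c6.png

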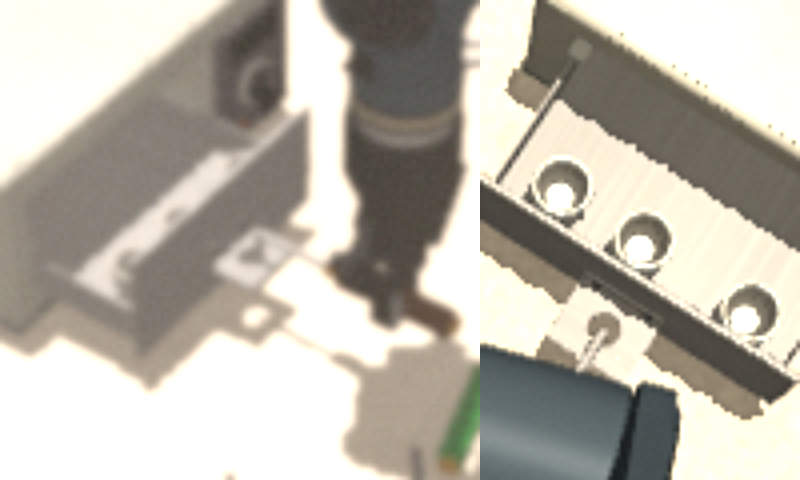

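The drawer is out against its stop: the pull rose to about 8–9 N and the motion stalled. All three crucibles stand, and the pin is at the hole's near edge. I'll slacken, then lift out.

```bash
python3 -m jog '[[[0.1,0,0],0],[[0.2,0,0],0],[[0.3,0,0],0],[[0.4,0,0],0],[[0.5,0,0],0],[[0.6,0,0],0],[[0.7,0,0],0],[[0.8,0,0],0],[[0.8,0,0],0],[[0.8,0,0],0]]'; python3 ck.py
python3 -m jog '[[[0,-0.2,0],0],[[0,-0.5,0],0],[[0,-0.8,0],0],[[0,-0.8,0],0]]';python3 ck.py
```

```text
t: 17.72
tcp_pos: [0.4765, -0.0295, 0.0612]
tool_rot: [-0.678, 0.201, -0.2, 0.678]
force: [0.1, -0.3, -0.1]
finger_gap: 0.165
pull 0.2 [ 0.4765 -0.0295  0.0612]
t: 18.05
tcp_pos: [0.4776, -0.0298, 0.07]
tool_rot: [0.678, -0.2, 0.2, -0.678]
force: [0.8, 0.4, -0.9]
finger_gap: 0.166
pull 0.4 [ 0.4776 -0.0298  0.07  ]
```

```bash
python3 -m jog '[[[0,-0.4,0],0],[[0,-1,0],0],[[0,-2,0],0],[[0,-4,0],0],[[0,-6.5,0],0],[[0,-8.5,0],0],[[0,-8.5,0],0],[[0,-8.5,0],0],[[0,-8.5,0],0]]'
python3 - <<'E'
from h import *
m=manip.sense()
from scipy.spatial.transform import Rotation as Ro
R=Ro.from_quat(m['tool_rot']).as_matrix(); d=np.array([.4932,.1396,.1567])-m['tcp_pos']
print(m['tcp_pos'],m['force'],'tool shift cm',(R.T@d*100).round(2),'yaw',np.arctan2(R[1,0],R[0,0]))
E
```

```text
t: 18.8
tcp_pos: [0.4767, -0.0296, 0.1541]
tool_rot: [0.678, -0.2, 0.2, -0.678]
force: [-1.1, -0.2, -1.4]
finger_gap: 0.17
[ 0.47668333 -0.02960827  0.15412497] [-1.11797105 -0.16450055 -1.35916968] tool shift cm [-7.8  -0.26 15.11] yaw -0.5737505400360928
```

```bash
python3 -m jog '[[[-0.5,0,1],-0.03],[[-1.5,0,2.5],-0.1],[[-2.5,-0.2,4.5],-0.19],[[-3.5,-0.2,6.5],-0.28],[[-4.5,-0.3,8.5],-0.37],[[-5.5,-0.3,10.5],-0.46],[[-6.5,-0.3,12.5],-0.56],[[-7.3,-0.3,14],-0.65],[[-7.7,-0.3,14.8],-0.72],[[-7.8,-0.3,15.1],-0.77],[[-7.8,-0.3,15.1],-0.79],[[-7.8,-0.3,15.1],-0.79],[[-7.8,-0.3,15.1],-0.79],[[-7.8,-0.3,15.1],-0.79]]'
python3 - <<'E'
from h import *
m=manip.sense();s=snap('side');w=snap('wrist')
from scipy.spatial.transform import Rotation as Ro
R=Ro.from_quat(m['tool_rot']).as_matrix(); d=np.array([.4932,.1396,.0577])-m['tcp_pos']
print('tool shift cm',(R.T@d*100).round(2),'yaw',np.arctan2(R[1,0],R[0,0]))
cv2.imwrite('pics/c7.png',np.hstack([cv2.resize(s['frame'][190:310,230:380],(450,360)),cv2.resize(w['frame'],(350,360))])[:,:,::-1])
E
```

```text
t: 19.97
tcp_pos: [0.4933, 0.1391, 0.1569]
tool_rot: [-0.703, -0.076, 0.076, 0.703]
force: [-1.3, 1.0, -2.0]
finger_gap: 0.167
tool shift cm [0.01 9.92 0.05] yaw 0.2152025799776987
```

View pics/c7.png

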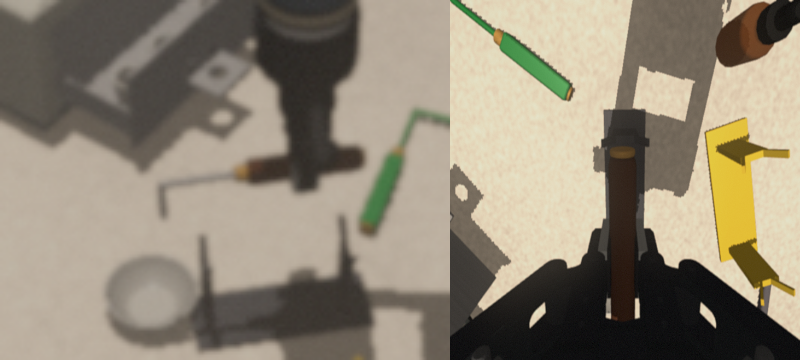

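This matches the first lift: the hook is level and in line with the rest. I'll lower it.

```bash
python3 -m jog '[[[0,1,0],0],[[0,3,0],0],[[0,5,0],0],[[0,7,0],0],[[0,8,0.05],0],[[0,8.6,0.05],0],[[0,9.1,0.05],0],[[0,9.5,0.05],0],[[0,9.8,0.05],0],[[0,9.9,0.05],0],[[0,9.9,0.05],0],[[0,9.9,0.05],0]]'
```

```text
t: 21.07
tcp_pos: [0.4939, 0.1399, 0.0588]
tool_rot: [0.703, 0.077, -0.076, -0.703]
force: [0.6, 0.1, -1.1]
finger_gap: 0.164
```

```bash
python3 -m jog '[[[0,0.05,0],0],[[0,0.1,0],0],[[0,0.1,0],0],[[0,0.1,0],0]]'
python3 -m jog '[[[0,0,0],0],[[0,0,0],0],[[0,0,0],0],[[0,0,0],0],[[0,0,0],0],[[0,0,0],0]]' 4.5
python3 -m jog '[[[0,-0.5,0],0],[[0,-2,0],0],[[0,-4,0],0],[[0,-7,0],0],[[0,-10,0],0],[[0,-12.5,0],0],[[0,-12.5,0],0],[[0,-12.5,0],0]]'
python3 - <<'E'
from h import *
s=snap('side');w=snap('wrist');t=snap('top')
A=onz(w,315.3,309,.084)
c=np.hstack([cv2.resize(s['frame'][150:310,230:380],(338,360)),cv2.resize(w['frame'],(462,346)) if 0 else cv2.resize(w['frame'][80:440,120:582],(462,360))])
cv2.imwrite('pics/c8.png',np.clip(c*1.5,0,255).astype(np.uint8)[:,:,::-1])
E
```

```text
t: 21.4
tcp_pos: [0.4939, 0.1399, 0.0577]
tool_rot: [0.703, 0.077, -0.076, -0.703]
force: [-0.8, -0.3, 2.0]
finger_gap: 0.169
t: 21.9
tcp_pos: [0.4936, 0.1399, 0.0573]
tool_rot: [-0.703, -0.076, 0.076, 0.703]
force: [-0.1, 0.9, 0.0]
finger_gap: 0.521
t: 22.57
tcp_pos: [0.4945, 0.14, 0.1841]
tool_rot: [0.703, 0.078, -0.075, -0.703]
force: [-0.3, -0.0, -1.1]
finger_gap: 0.527
```

View pics/c8.png

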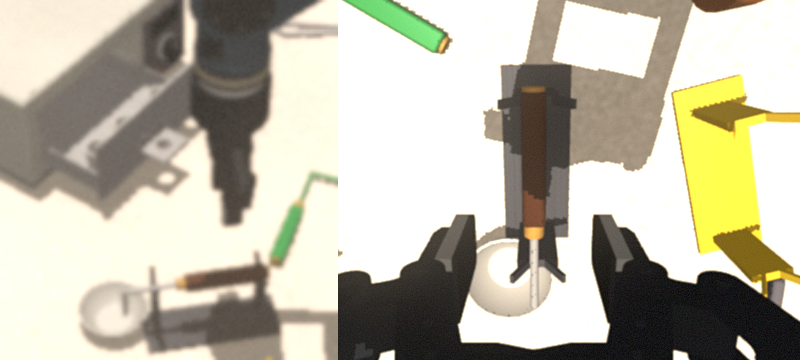

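The hook lies in both forks and is released. The tab hole is still at side px of about (304,214), as it was at the stop. Handing in.

```bash
python3 -c "
from h import *
workorder.sign_off(); m=manip.sense(); print(m['t'],m['force'])"
```

```text
the job is handed in; nothing more can be done
the job is handed in; nothing more can be done
```

The drawer is out at its stop, the hook is back in both forks of the black rest and let go, and the job is handed in. It took about 23 s of the 48 s.

- **Pull:** I took the dark wooden hook, lowered its tip into the finger hole without contact force, and drew the drawer straight out at about 3 N. At the stop the motion stalled and the pull rose to about 9 N, the highest I read. I read force only at intervals, so brief peaks between readings are not ruled out.
- **Drawer:** After the hook was put down, the tab hole was within about 1 px of where it stood at the stop.
- **Crucibles:** The last picture that shows all three clearly was taken at the stop, and they stood upright there. I did not check them again after the hook was put down.
- **Hook:** The last pictures show it lying in line in both forks, with the gripper open and clear above it. The rest of the bench that was in view looked unmoved.
- **Disagreements:** Before lowering the tip, the hole appeared about 1.5 px from its predicted place in the side view, so I shifted 1 mm. The gripper read about 14 mm on the 16 mm handle. Neither caused trouble.

The final state reading after sign-off returned only the hand-in message, so I have no numbers from the last second.

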